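Flip the length stop down and set the batten against it

TASK

Set the sawing board up for a long cut: with a fingertip, push the flip stop that is farther from the saw slot over from behind the fence so that it drops all the way down in front of it, and then push the batten back flat against the fence and along it until its left end touches that stop. Only push: the batten must not be picked up, lifted or tipped. Leave the other stop flipped back and the other things where they lie, and finish clear of everything.

Things in the scene. Friction and masses are not known exactly. Their poses are not given: they have to be found in the camera images.
- board: sawing board screwed to the bench, fixed: white laminate base 240 (x) by 580 (y) by 18 mm, straight aluminium fence along y near its far edge. Origin: centre of its underside; x square through the fence away from the robot, y along the fence to the left, z up. Base top z = 18 mm; fence front face x = 45, back face x = 70, top z = 54 mm. Lies elsewhere and turned otherwise in each run
- saw_slot (a point): middle of the saw slot, a narrow gap across fence and base (board frame x = 0, y = -90, z = 18 mm). Behind the fence there two steel saw guide posts, 12 mm thick, stand 11 mm either side of the slot's line at board x = 88 mm, tops at z = 90 mm
- long_bracket: black bracket of the flip stop to use, the one farther from the saw slot (170 to 230 mm left of it), clamped fast on the fence; 30 by 32 mm, 24 mm high. Origin: centre of its underside on the fence's top (board x = 57.5, z = 54 mm), axes as the board's. Two stops alike, told apart by position
- long_hinge (a point): middle of that stop's hinge axis, 16 mm above the bracket's origin; the axis runs along the fence. The hinged part is an aluminium L, 20 mm wide along the fence (10 mm either side of this point), limbs 10 to 12 mm thick: an arm with its outer end 41 mm from the hinge, and at that end a leg at right angles, reaching 48 mm from the arm's centre line
- long_stop_toe (a point): free end of that stop's leg (moves with it). Down, it is 35 mm in front of the hinge axis (to the robot) and 4 mm above the base, and the leg's right-hand side, 10 mm right of this point, is the flat the batten's end must meet. Flipped back, it is about 60 mm above the hinge axis, and the L's outer corner 35 to 40 mm behind and 25 to 35 mm above that axis
- long_stop (a joint): hinge angle of that stop, rad: 0 = all the way down in front of the fence (hard limit), 1.57 = arm straight up, 2.45 = limit, leaning back behind the fence. Starts at 2.2 to 2.45. Moves at a light touch (80 g, slight friction), stays back by itself, and once pushed forward past about 1.5 falls down by itself in a second
- short_bracket: bracket of the other, equal flip stop, nearer the saw slot (60 to 90 mm left of it); same origin and axes. To be left alone
- short_stop (a joint): hinge angle of that other stop, same meaning; starts flipped back at 2.2 to 2.45 and must stay back. It is then clear of a batten lying below it
- batten: plain pine batten, 30 mm wide (its x), 280 mm long (its y), 20 mm thick, about 85 g, lying loose and a little askew on the base in front of the fence, across the saw slot. Origin: centre of its underside; its y points along it to the left. Starts up to 65 mm off its place at the fence and 30 to 85 mm short of the stop
- batten_left (a point): centre of the batten's left end face (the end towards the stop), 10 mm above its underside
- batten_right (a point): centre of the batten's right end face, 10 mm above its underside
- offcut: bystander: pine block 40 by 45 by 30 mm high standing on the left end of the base, before the fence; origin under its centre
- pencil: bystander: flat carpenter's pencil, 105 mm long, 13 by 7 mm, lying on the left front of the base; origin under the middle of its shaft
- file: bystander: flat file with black handle, 315 mm long, 27 mm high, on the bench left of the board; origin under it, 155 mm from the handle's end
- hacksaw: bystander: hacksaw with red frame, 365 by 125 by 20 mm, lying on the bench to the right; origin under it near its middle
- try_square: bystander: try square lying flat behind the board, stock 120 mm, blade 150 mm, 16 mm high; origin under the stock's middle
- glue: bystander: white glue bottle, 60 mm across, 170 mm tall, behind the board; origin under its centre
- wooden_dog: bystander: toy dog glued from wooden blocks, 195 mm long, 136 mm high, behind the board; origin under its body's centre

How it is judged:
By the outcome, as a careful person would: the job done as asked, in the order asked, and still so for the second after the job is handed in, with the robot touching nothing.
It also fails if it takes over 64 s, if anything falls off the work surface, if the arm or the gripper's body presses on something with over 40 N, if the wrist force passes 120 N, or if a joint passes its speed limit or range.

ROBOT

A 6-joint arm with a two-finger parallel gripper is mounted at the origin on the work surface. World frame = base frame: x ahead of the robot, y to its left, z up, the work surface at z = 0. Lengths are in m, angles in degrees, forces in N, time in s.
With the tool pointing down it reaches from about 0.35 to 0.875 m from the base axis. Payload 4.2 kg.
Tool frame: the origin (TCP) lies midway between the tips of the shut fingers; the grasp point (between the pads) lies 19 mm behind it; z points along the fingers, y is the line along which they close (so a half turn about z gives the same grasp; the last joint's range is limited). The gripper opens to 87 mm and grips with 3 to 60 N. Pads are 19 mm wide; open, the fingers measure 117 mm over their backs; the gripper's body (75 mm by 190 mm) begins 51 mm behind the grasp point.
Start: joints at [-59.782, 22.042, 0.453, 0, -68.411, -14.817], TCP at [0.166, -0.603, 0.223] pointing down, gripper open.
Joint ranges: [-179.83, 179.83], [-69.29, 118.12], [-61.27, 80.66], [-181.25, 117.63], [-171.15, -9.14], [-177.46, 177.46]. Speed limits (degrees/s): [159.86, 159.86, 180, 180, 180, 180].

INTERFACE

Orientations are given as a 3x3 rotation matrix whose columns are the frame's x, y, z axes.
In Python, from station import r, cams gives the robot as it stands.
- The arm moves only by the tool play_rows, never from a script. Its argument "commands" is text: rows parted by semicolons, each of 6 numbers parted by spaces: the shift along the world's x, y, z normalised to -1 to 1, where 1 is 30 mm, then the turn, a rotation vector about the world's x, y, z normalised to -1 to 1, where 1 is 0.15 rad. A call has 1 to 20 rows; each row shifts and turns the commanded pose from where the row before left it; what a row does not reach is not made up. A row lasts 1/10 s, in which the tool goes at most 50 mm and 8.59 degrees, less where a joint would pass 70% of its speed; a pose out of reach is approached as far as the arm can. A call with a number of a shift or a turn outside -1 to 1 is refused whole. A call with a gripper value outside its range is refused whole. "grip" is the finger opening in mm, from 0 to 87, set as the call begins (left out, the last holds). The fingers move at their own pace and stop on an object; the grip force is fixed at half the most. Time passes only in rows, so rows that do not move let the fingers close. It gives the time, the measured TCP pose, the force, the opening and the grip force at its end, in the units of the state.
- r.sense(): the state, without advancing time (a new reading comes with each control period).
- cams.capture(name): name is "scene" or "top" or "wrist"; returns (picture, depth): 400x640x3 uint8, blue, green, red; 400x640 float32, m along the optical axis (not along the pixel's ray), 0 where there is no reading.
- cams.camera_info(name): a dict with "mtx" (3x3 intrinsics, pixels), "k1" (the pictures are not rectified: a ray, as slopes to the right and down, at radius r is drawn at 1 + k1 r^2 times it, then the intrinsics apply), "R" (3x3) and "t" (3): a world point X has camera coordinates R X + t. Camera axes: x right, y down, z forward; pixel columns grow to the right and rows downward; lengths in m; the calibration is good to about 2 mm. A picture is of the moment at which its call begins: read the wrist's pose just before it. camera_info takes no time and is no camera call; for the wrist camera it gives the pose at the moment of the call.
- r.finish_job(): hands the job in; it is judged then, once.
The state is a dict: "time_s": time; "joints": joint angles; "joint_velocities": joint speeds; "effort": joint torques, N m; "tcp_pos": TCP position; "ee_rot": TCP orientation; "wrist_force": force on the tool from outside, world axes, zero at the start; "moment": the same for the moment, N m; "gripper_width": opening from 0.0 (shut) to 1.0 (fully open); "gripper_force": force on a finger pad.
Only numpy, scipy, OpenCV 4.12 (cv2) and the standard library are available. Lean on these libraries where they do the work, as an engineer would, in place of code of your own. Each camera call takes 0.05 s, during which the arm holds its last target. There are 200 camera calls.

## Working session

There is one attempt and no reset: what is moved stays moved. The work goes in short steps, Python scripts to look and compute and a tool call to move; the robot and the scene stay as the last step left them, time stands still between calls to the robot, and variables do not carry over. Pictures are saved under pics/ and viewed, at most 10 in all, crops included, and the job is handed in when it is done.

Besides the shell and the picture viewer there is one more tool, called after "Request:" as name(argument=value, ...), one argument or row to a line, values as JSON. play_rows: Moves the arm, as the interface text tells. Scaled input: -1 to 1 covers 30 mm each way for a shift and 0.15 rad each way for a turn. Its arguments: {"type":"object","properties":{"commands":{"type":"string"},"grip":{"type":"number"}},"required":["commands"]}

```bash
mkdir -p pics; cat > h.py <<'E'
import numpy as np,cv2
from station import r,cams
def cap(n):
    i=cams.camera_info(n);p,d=cams.capture(n);return p,d,i
def ray(i,uv):
    M=np.array(i["mtx"],float);k=i["k1"];uv=np.atleast_2d(np.array(uv,float))
    q=cv2.undistortPoints(uv.reshape(-1,1,2),M,np.array([k,0,0,0.])).reshape(-1,2)
    R=np.array(i["R"]);t=np.array(i["t"]).ravel()
    return -R.T@t,(np.c_[q,np.ones(len(q))]@R)
def plane(i,uv,z):
    o,d=ray(i,uv);return o+d*((z-o[2])/d[:,2])[:,None]
def pts(i,uv,depth):
    o,d=ray(i,uv);return o+d*np.array(depth).reshape(-1,1)
E
python3 - <<'E'
from h import *
for n in("scene","top"):
    p,d,i=cap(n);cv2.imwrite(f"pics/{n}0.png",p);np.savez(f"{n}0.npz",p=p,d=d,**{k:np.array(v) for k,v in i.items()})
    print(n,i["mtx"],i["k1"],ray(i,[[320,200]]))
s=r.sense();print(s["tcp_pos"],s["ee_rot"],s["time_s"])
E
```

```text
scene [[370.43534054   0.         323.68052025]
 [  0.         370.43534054 201.53160048]
 [  0.           0.           1.        ]] 0.01343425861623039 (array([1.08593313, 0.7526606 , 0.8733129 ]), array([[-0.40645604, -0.6341299 , -0.65786668]]))
top [[404.34259667   0.         326.70689425]
 [  0.         404.34259667 201.72203528]
 [  0.           0.           1.        ]] -0.007636965387902328 (array([ 0.38262227, -0.02456739,  1.24742309]), array([[ 0.18380868,  0.01757723, -0.98295406]]))
[ 0.16585974 -0.60205837  0.22158876] [[-9.64132327e-01 -2.65421376e-01 -5.91274057e-04]
 [-2.65422018e-01  9.64130651e-01  1.80008487e-03]
 [ 9.22844378e-05  1.89245717e-03 -9.99998205e-01]] 0.1
```

View pics/scene0.png

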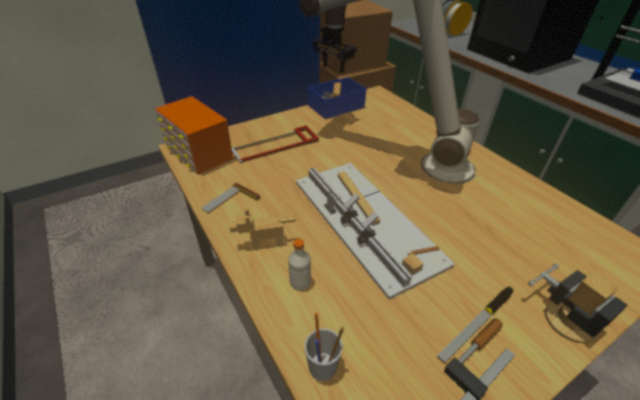

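View pics/top0.png

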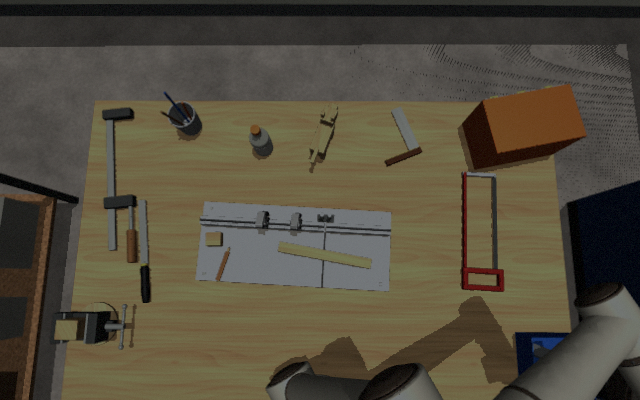

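The top view shows the board with corners at about (203,202), (391,210), (389,290) and (196,282). The slot is at column ~324 and the batten runs from (279,247) to (371,263). The long stop is at (262,220) and the short stop at (296,221). Next I'll measure these.

```bash
cat > m.py <<'E'
from h import *
z=np.load("top0.npz");p,d=z["p"],z["d"];i={k:z[k] for k in("mtx","k1","R","t")};i["k1"]=float(i["k1"])
hsv=cv2.cvtColor(p,cv2.COLOR_BGR2HSV)
m=((hsv[...,1]<45)&(hsv[...,2]>90)).astype(np.uint8);m[:190]=0;m[300:]=0;m[:,:190]=0;m[:,400:]=0
m=cv2.morphologyEx(m,cv2.MORPH_CLOSE,np.ones((25,25)))
c=max(cv2.findContours(m,0,1)[0],key=cv2.contourArea)
W=plane(i,c[:,0].astype(float),.018)
rc=cv2.minAreaRect(W[:,:2].astype(np.float32));print("board",rc)
bx=cv2.boxPoints(rc);
sz=rc[1];a=np.deg2rad(rc[2]);ey=np.array([np.cos(a),np.sin(a)])
if sz[0]<sz[1]: ey=np.array([-ey[1],ey[0]])
if ey[1]<0: ey=-ey
ex=np.array([ey[1],-ey[0]]);C=np.array(rc[0]);print("ex",ex,"C",C,"yaw",np.degrees(np.arctan2(ex[1],ex[0])))
def tob(w): w=np.asarray(w)[...,:2]-C; return np.c_[w@ex,w@ey]*1000
m2=((hsv[...,0]>10)&(hsv[...,0]<35)&(hsv[...,1]>55)).astype(np.uint8);m2=cv2.erode(m2,np.ones((1,1)))
m2[:228]=0;m2[282:]=0;m2[:,:205]=0;m2[:,385:]=0
for c in cv2.findContours(m2,0,1)[0]:
    if cv2.contourArea(c)<40: continue
    W=plane(i,c[:,0].astype(float),.038 if cv2.contourArea(c)>600 else .048)
    rr=cv2.minAreaRect(W[:,:2].astype(np.float32));b=tob(cv2.boxPoints(rr));print(cv2.contourArea(c),np.round(b,0).tolist(),np.round(rr[0],3))
# depth cloud heights
v,u=np.mgrid[190:300,190:400];dd=d[190:300,190:400].ravel();P=pts(i,np.c_[u.ravel(),v.ravel()],dd)
b=tob(P);Z=P[:,2]*1000
s=(Z>62)&(b[:,0]>0)&(b[:,0]<140)&(abs(b[:,1])<290)
import collections
for y0 in range(-280,280,10):
    q=s&(b[:,1]>=y0)&(b[:,1]<y0+10)
    if q.sum(): print(y0,q.sum(),Z[q].max().round(),b[q,0].min().round(),b[q,0].max().round(),np.round(b[q][np.argmax(Z[q])]))
f=(Z>45)&(Z<62)&(abs(b[:,1])<280)&(b[:,0]>20)&(b[:,0]<100);print("fence x",np.percentile(b[f,0],[2,10,50,90,98]))
print("base z",np.median(Z[(abs(b[:,1])<280)&(b[:,0]<-30)&(b[:,0]>-110)]))
sl=p[265:285,300:345].mean(2)
for v in (270,275,280,285): print("slot",tob(plane(i,[[300+np.argmin(p[v,300:345].mean(1)),v]],.018)))
x0=cv2.resize(p[195:295,190:400],None,fx=3.8,fy=3.8,interpolation=2);cv2.imwrite("pics/crop.png",x0)
E
python3 m.py
```

```text
board ((0.47389495372772217, 0.07854016125202179), (0.5860210061073303, 0.2393086850643158), 86.88926696777344)
ex [ 0.99852652 -0.05426586] C [0.47389495 0.07854016] yaw -3.1107330322265616
107.5 [[-140.0, 214.0], [-39.0, 156.0], [-21.0, 188.0], [-122.0, 246.0]] [0.405 0.284]
828.0 [[-59.0, -232.0], [-28.0, -236.0], [7.0, 39.0], [-23.0, 43.0]] [ 0.443 -0.016]
205.5 [[-18.0, 256.0], [-15.0, 207.0], [24.0, 209.0], [21.0, 258.0]] [0.49  0.311]
-110 16 94.0 82.0 93.0 [  92. -107.]
-100 1 68.0 87.0 87.0 [ 87. -98.]
-90 14 91.0 83.0 92.0 [ 88. -81.]
-80 4 91.0 84.0 92.0 [ 88. -78.]
-30 10 84.0 47.0 66.0 [ 62. -21.]
-20 57 131.0 39.0 86.0 [ 47. -12.]
-10 60 133.0 39.0 86.0 [47. -6.]
0 20 131.0 42.0 85.0 [47.  2.]
70 16 83.0 47.0 71.0 [54. 77.]
80 74 133.0 39.0 83.0 [44. 83.]
90 56 134.0 39.0 86.0 [43. 96.]
100 8 127.0 39.0 86.0 [ 41. 100.]
fence x [44.50159141 46.11436975 57.02045002 68.07198304 74.6518185 ]
base z 17.840429504178523
slot [[-70.00391146 -92.47969018]]
slot [[-84.73914078 -93.3657372 ]]
slot [[-99.41154225 -94.24797333]]
slot [[-114.02161949  -95.12642905]]
```

View pics/crop.png

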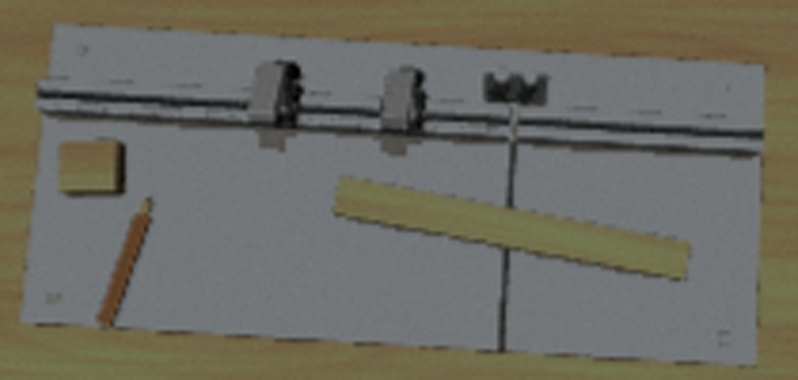

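The crop confirms this layout: long stop at crop (272,100), short stop at (403,105), slot at column ~505, and batten from (335,195) to (690,262). I'll refine the yaw and the stop position, and check clearances behind the board.

```bash
cat >> m.py <<'E'
print("=====")
f=(Z>50)&(Z<58)&(abs(b[:,1])<285)&(b[:,0]>40)&(b[:,0]<76)
ys=np.arange(-280,290,20)
mid=[(y+10,(b[f&(b[:,1]>=y)&(b[:,1]<y+20),0].max()+b[f&(b[:,1]>=y)&(b[:,1]<y+20),0].min())/2) for y in ys if (f&(b[:,1]>=y)&(b[:,1]<y+20)).sum()>6]
print(np.polyfit(*np.array(mid).T,1))
for lo,hi in((-50,30),(60,130)):
    for za,zb in((75,88),(95,115),(115,140)):
        q=(Z>za)&(Z<zb)&(b[:,1]>lo)&(b[:,1]<hi)&(b[:,0]>30)
        if q.sum(): print(lo,za,q.sum(),b[q].min(0).round(),b[q].max(0).round(),b[q].mean(0).round(1))
for n,(u0,u1,v0,v1) in dict(glue=(245,275,120,160),dog=(305,342,100,170),sq=(380,425,105,168)).items():
    v,u=np.mgrid[v0:v1,u0:u1];P=pts(i,np.c_[u.ravel(),v.ravel()],d[v0:v1,u0:u1].ravel());q=P[:,2]>(.03 if n!="sq" else .008)
    bb=tob(P[q]);print(n,np.percentile(bb,3,axis=0).round(),np.percentile(bb,97,axis=0).round(),P[q,2].max())
print("stop world",C+.092*ey+.0575*ex, "batt corners ok")
E
python3 m.py | sed '1,/=====/d'
```

```text
[4.90868457e-04 5.74601731e+01]
-50 75 17 [ 49. -22.] [66.  8.] [ 58.4 -14.1]
-50 95 46 [ 65. -17.] [86.  3.] [76.6 -7.5]
-50 115 72 [ 39. -17.] [66.  3.] [51.8 -7.3]
60 75 16 [49. 76.] [65. 87.] [57.7 81.4]
60 95 51 [58. 81.] [ 86. 102.] [74.5 90.7]
60 115 68 [39. 81.] [ 66. 102.] [50.7 90.8]
glue [278.  89.] [322. 141.] 1.2474230856140496
dog [ 252. -107.] [419. -41.] 1.2474230856140496
sq [ 275. -374.] [ 453. -274.] 1.2474230856140496
stop world [0.53630269 0.16728431] batt corners ok
```

Request:
play_rows(
  commands="0.55 0.98 0 0 0 -0.36;0.55 0.98 0 0 0 -0.36;0.55 0.98 0 0 0 -0.36;0.55 0.98 0 0 0 -0.36;0.55 0.98 0 0 0 -0.36;0.55 0.98 0 0 0 -0.36;0.55 0.98 0 0 0 0;0.55 0.98 0 0 0 0;0.55 0.98 0 0 0 0;0.55 0.98 0 0 0 0;0.55 0.98 0 0 0 0;0.55 0.98 0 0 0 0;0.55 0.98 0 0 0 0;0.55 0.98 0 0 0 0;0.55 0.98 0 0 0 0;0.55 0.98 0 0 0 0;0.55 0.98 0 0 0 0;0.55 0.98 0 0 0 0;0.55 0.98 0 0 0 0;0.55 0.98 0 0 0 0",
  grip=0,
)

```text
time_s: 2.1
tcp_pos: [0.4962, -0.0132, 0.2223]
ee_rot: [[-0.998, 0.055, -0.001], [0.055, 0.998, 0.0], [0.001, -0.0, -1.0]]
wrist_force: [0.1, -0.6, -0.0]
gripper_width: 0.01
gripper_force: 0.0
```

Request:
play_rows(
  commands="0.55 0.98 0 0 0 0;0.55 0.98 0 0 0 0;0.55 0.98 0 0 0 0;0.55 0.98 0 0 0 0;0.55 0.98 0 0 0 0;0.55 0.5 0 0 0 0;0 0 0 0 0 0;0 0 0 0 0 0;0 0 0 0 0 0",
)

```text
time_s: 3.0
tcp_pos: [0.5943, 0.1467, 0.2223]
ee_rot: [[-0.998, 0.056, -0.001], [0.056, 0.998, -0.0], [0.001, -0.0, -1.0]]
wrist_force: [0.1, 0.2, -0.1]
gripper_width: 0.005
gripper_force: 0.0
```

Request:
play_rows(
  commands="0.25 0.54 0 0 0 0;0 0 -0.98 0 0 0;0 0 -0.98 0 0 0;0 0 -0.98 0 0 0;0 0 -0.99 0 0 0;0 0 0 0 0 0;0 0 0 0 0 0;0 0 0 0 0 0",
)

```text
time_s: 3.8
tcp_pos: [0.6039, 0.1642, 0.1069]
ee_rot: [[-0.998, 0.055, 0.004], [0.055, 0.998, 0.001], [-0.004, 0.002, -1.0]]
wrist_force: [0.8, 0.3, 0.1]
gripper_width: 0.005
gripper_force: 0.0
```

```bash
python3 - <<'E'
from h import *
p,d,i=cap("scene");cv2.imwrite("pics/s1.png",cv2.resize(p[140:300,250:470],None,fx=3.4,fy=3.4,interpolation=2))
E
```

```text
(no output)
```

View pics/s1.png

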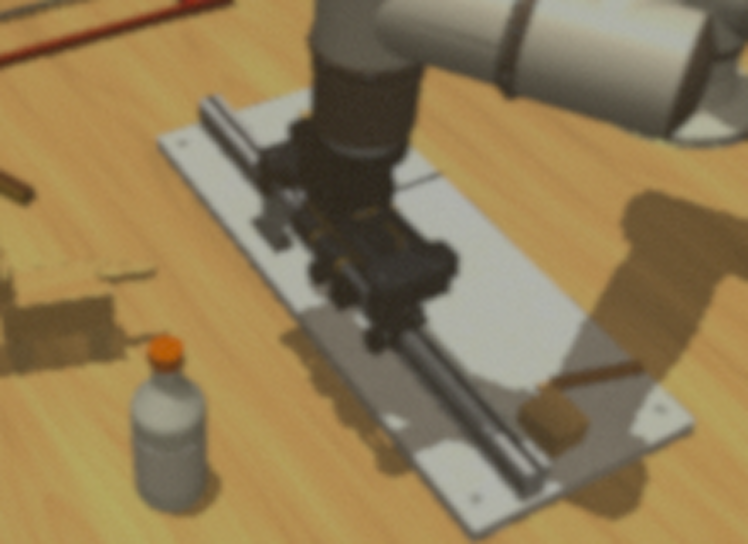

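The picture shows the shut fingertips (crop (375,345)) behind the long stop and clear of it. Now I'll push towards the robot.

Request:
play_rows(
  commands="-0.3 0.015 0 0 0 0;-0.3 0.015 0 0 0 0;-0.3 0.015 0 0 0 0;-0.3 0.015 0 0 0 0;-0.3 0.015 0 0 0 0;-0.3 0.015 0 0 0 0;-0.3 0.015 0 0 0 0;0 0 0 0 0 0",
)

```text
time_s: 4.65
tcp_pos: [0.5426, 0.167, 0.1112]
ee_rot: [[-0.999, 0.052, 0.011], [0.052, 0.999, 0.001], [-0.011, 0.002, -1.0]]
wrist_force: [0.4, -5.0, 21.1]
gripper_width: 0.007
gripper_force: 10.5
```

```bash
python3 - <<'E'
from h import *
s=r.sense();C=np.array([.4739,.0785]);ex=np.array([.9985,-.0543]);ey=np.array([.0543,.9985])
w=np.array(s["tcp_pos"])[:2]-C;print(w@ex,w@ey,s["wrist_force"])
E
```

```text
0.06378833966710781 0.09207071560259664 [ 0.42033113 -5.02380286 21.09114692]
```

```bash
python3 - <<'E'
from h import *
s=r.sense();print(s["time_s"],s["wrist_force"],s["moment"])
p,d,i=cap("scene");a=cv2.resize(p[190:260,310:400],None,fx=5.5,fy=5.5,interpolation=2)
q,d,i=cap("wrist");b=cv2.resize(q,(300,188));c=np.zeros((385+188,495,3),np.uint8);c[:385]=a;c[385:,:300]=b;cv2.imwrite("pics/s2.png",c)
E
```

```text
4.65 [ 0.42033113 -5.02380286 21.09114692] [-1.57683193  0.11502883 -0.01604607]
```

View pics/s2.png

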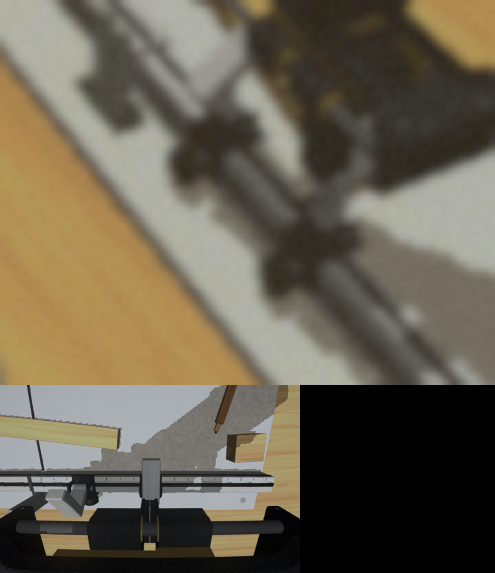

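The shut fingers were slightly too high and have ridden onto the stop's corner, in the wrist view at about (150,478). I'll lift off, go back, and push again lower.

Request:
play_rows(
  commands="0 0 0.8 0 0 0;0 0 0.8 0 0 0;0.7 -0.04 0 0 0 0;0.8 -0.04 0 0 0 0;0.6 -0.04 0 0 0 0;0 0 0 0 0 0;0 0 0 0 0 0",
)

```text
time_s: 5.45
tcp_pos: [0.6015, 0.1631, 0.1522]
ee_rot: [[-0.998, 0.056, -0.001], [0.056, 0.998, -0.0], [0.001, -0.0, -1.0]]
wrist_force: [0.9, -0.1, -0.0]
gripper_width: 0.003
gripper_force: 0.0
```

```bash
cat >> h.py <<'E'
C=np.array([.4739,.0785]);ex=np.array([.9985,-.0543]);ey=np.array([.0543,.9985])
def tb(P): w=np.asarray(P)[...,:2]-C;return np.c_[w@ex,w@ey]*1000
def me():
    s=r.sense();print("t",s["time_s"],"tcp board",tb(s["tcp_pos"]).round(1),s["tcp_pos"][2].round(4),"F",np.round(s["wrist_force"],1))
E
python3 - <<'E'
from h import *
me()
q,d,i=cap("wrist");cv2.imwrite("pics/w3.png",q)
v,u=np.mgrid[0:400,0:640];P=pts(i,np.c_[u.ravel(),v.ravel()],d.ravel());b=tb(P);Z=P[:,2]*1000
for lo,hi in((-30,20),(60,130)):
  s=(d.ravel()>0.02)&(Z>80)&(Z<150)&(b[:,0]>-20)&(b[:,0]<100)&(b[:,1]>lo)&(b[:,1]<hi)
  for z0 in range(80,150,8):
    k=s&(Z>=z0)&(Z<z0+8)
    if k.sum()>5: print(lo,z0,k.sum(),b[k].min(0).round(),b[k].max(0).round())
E
```

```text
t 5.45 tcp board [[122.9  91.4]] 0.1522 F [ 0.9 -0.1 -0. ]
-30 80 235 [51. -7.] [75. 11.]
-30 88 145 [63. -2.] [81.  6.]
-30 96 269 [ 66. -15.] [85.  5.]
-30 104 555 [ 52. -15.] [83.  6.]
-30 112 635 [ 43. -15.] [72.  6.]
-30 120 873 [ 38. -15.] [62.  6.]
-30 128 669 [ 41. -15.] [53.  6.]
60 80 895 [17. 79.] [ 62. 109.]
```

View pics/w3.png

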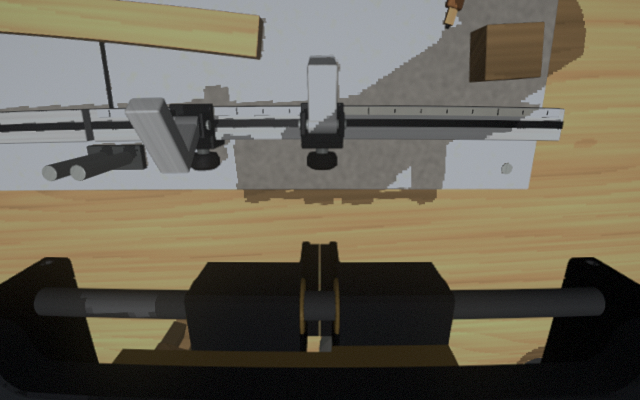

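The wrist view shows the long stop fallen forward with its arm at (322,95), and the short stop still leaning back at (160,135). Next I'll go over the fence to the batten's front, opening the fingers and tilting the tool.

Request:
play_rows(
  commands="0 0 0.9 0 0 0;0 0 0.9 0 0 0;-0.825 -0.735 0 0 0 0;-0.825 -0.735 0 0 0 0;-0.825 -0.735 0 0 0 0;-0.825 -0.735 0 0 0 0;-0.825 -0.735 0 0 0 0;-0.825 -0.735 0 0 0 0;-0.825 -0.735 0 -0.04 -0.78 0;-0.825 -0.735 0 -0.04 -0.78 0;0 0 0 -0.04 -0.78 0;0 0 0 0 0 0;0 0 0 0 0 0",
  grip=87,
)

```text
time_s: 6.8
tcp_pos: [0.4036, -0.0132, 0.2071]
ee_rot: [[-0.937, 0.053, 0.345], [0.051, 0.999, -0.016], [-0.345, 0.002, -0.939]]
wrist_force: [1.4, 0.2, 0.4]
gripper_width: 0.987
gripper_force: 0.0
```

```bash
cat > b.py <<'E'
from h import *
import sys
me()
p,d,i=cap(sys.argv[1]);cv2.imwrite(f"pics/{sys.argv[2]}.png",p)
hsv=cv2.cvtColor(p,cv2.COLOR_BGR2HSV);v,u=np.mgrid[0:400,0:640]
P=pts(i,np.c_[u.ravel(),v.ravel()],d.ravel());b=tb(P);Z=P[:,2]*1000
k=(d.ravel()>.02)&(Z>74-4)&(Z<150)&(b[:,0]>0)&(b[:,0]<100)
for lo,hi in((-30,20),(60,130)):
    for z0 in range(70,140,12):
        q=k&(b[:,1]>lo)&(b[:,1]<hi)&(Z>=z0)&(Z<z0+12)
        if q.sum()>5: print("stop",lo,z0,q.sum(),b[q].min(0).round(),b[q].max(0).round())
m=(((hsv[...,0]>10)&(hsv[...,0]<35)&(hsv[...,1]>55)&(hsv[...,2]>60)).ravel()&(abs(Z-38)<7)&(b[:,0]<60)&(b[:,0]>-110)&(b[:,1]<130)&(b[:,1]>-285)).astype(np.uint8).reshape(400,640)
m=cv2.morphologyEx(m,cv2.MORPH_OPEN,np.ones((3,3)))
c=max(cv2.findContours(m,0,1)[0],key=cv2.contourArea);W=tb(plane(i,c[:,0].astype(float),.038)).astype(np.float32)
rr=cv2.minAreaRect(W);print("batten",np.round(rr[1]),cv2.boxPoints(rr).round().tolist())
E
python3 b.py top t4
```

```text
t 6.8 tcp board [[-65.2 -95.4]] 0.2071 F [1.4 0.2 0.4]
stop -30 70 15 [ 52. -21.] [66.  8.]
stop -30 94 25 [ 66. -17.] [86.  2.]
stop -30 106 31 [ 60. -17.] [79.  3.]
stop -30 118 57 [ 39. -17.] [66.  3.]
stop 60 70 137 [16. 76.] [ 66. 108.]
batten [278.  29.] [[-57.0, -232.0], [-28.0, -236.0], [7.0, 40.0], [-22.0, 43.0]]
```

Request:
play_rows(
  commands="0 0 -1 0 0 0;0 0 -1 0 0 0;0 0 -1 0 0 0;0 0 -1 0 0 0;0 0 -1 0 0 0;0 0 -0.9 0 0 0;0 0 0 0 0 0;0 0 0 0 0 0;0 0 0 0 0 0",
)

```text
time_s: 7.75
tcp_pos: [0.4184, -0.0192, 0.0781]
ee_rot: [[-0.957, 0.048, 0.285], [0.052, 0.999, 0.006], [-0.285, 0.02, -0.958]]
wrist_force: [0.2, 1.1, 0.1]
gripper_width: 0.997
gripper_force: 0.0
```

```bash
python3 - <<'E'
from h import *
me();s=r.sense();print(np.round(s["joints"],1))
E
```

```text
t 7.75 tcp board [[ -50.1 -100.5]] 0.0781 F [0.2 1.1 0.1]
[  19.7    5.5  -61.2   34.6   -9.2 -146.2]
```

Joint 3 hit its limit because of the tilt. I'll go back up, take the tilt out, and shift right so that the body clears the short stop.

Request:
play_rows(
  commands="0 0 0.9 0 0 0;0 0 0.9 0 0 0;0 -0.3 0 0.04 0.78 0;0 -0.3 0 0.04 0.78 0;0 -0.3 0 0.04 0.78 0;0 0 0 0 0 0;0 0 0 0 0 0;0 0 0 0 0 0",
)

```text
time_s: 8.55
tcp_pos: [0.4177, -0.0481, 0.1284]
ee_rot: [[-0.997, 0.056, -0.056], [0.055, 0.998, 0.018], [0.057, 0.015, -0.998]]
wrist_force: [0.1, 0.6, 0.5]
gripper_width: 1.003
gripper_force: 0.0
```

```bash
python3 - <<'E'
from h import *
me();s=r.sense();print(np.round(s["joints"],1),np.round(s["ee_rot"],3))
E
```

```text
t 8.55 tcp board [[ -49.2 -129.5]] 0.1284 F [0.1 0.6 0.5]
[  14.4    9.7  -31.6   -2.3  -51.6 -106.1] [[-0.997  0.056 -0.056]
 [ 0.055  0.998  0.018]
 [ 0.057  0.015 -0.998]]
```

Request:
play_rows(
  commands="-0.52 0.28 0 -0.12 -0.4 0;0 0 -0.8 0 0 0;0 0 -0.8 0 0 0;0 0 -0.8 0 0 0;0 0 0 0 0 0;0 0 0 0 0 0;0 0 0 0 0 0",
)

```text
time_s: 9.25
tcp_pos: [0.4041, -0.0395, 0.0576]
ee_rot: [[-0.998, 0.055, 0.006], [0.055, 0.998, 0.0], [-0.006, 0.001, -1.0]]
wrist_force: [-0.3, -0.8, 0.2]
gripper_width: 1.003
gripper_force: 0.0
```

```bash
python3 - <<'E'
from h import *
me();s=r.sense();print(np.round(s["joints"],1),np.round(s["ee_rot"],3))
E
```

```text
t 9.25 tcp board [[ -63.3 -121.6]] 0.0576 F [-0.3 -0.8  0.2]
[  17.7   13.3  -41.9    0.2  -34.4 -111. ] [[-0.998  0.055  0.006]
 [ 0.055  0.998  0.   ]
 [-0.006  0.001 -1.   ]]
```

Request:
play_rows(
  commands="-0.15 0 0 0 0 0;0 0 -0.54 0 0 0;0 0 -0.54 0 0 0;0 0 0 0 0 0;0 0 0 0 0 0;0 0 0 0 0 0",
)

```text
time_s: 9.85
tcp_pos: [0.3996, -0.0396, 0.0249]
ee_rot: [[-0.998, 0.055, 0.005], [0.056, 0.998, 0.0], [-0.005, 0.001, -1.0]]
wrist_force: [0.5, -0.3, 0.2]
gripper_width: 0.997
gripper_force: 0.0
```

Request:
play_rows(
  commands="0.2 -0.011 0 0 0 0;0.2 -0.011 0 0 0 0;0.2 -0.011 0 0 0 0;0.2 -0.011 0 0 0 0;0.2 -0.011 0 0 0 0;0.2 -0.011 0 0 0 0;0.2 -0.011 0 0 0 0;0.2 -0.011 0 0 0 0;0.2 -0.011 0 0 0 0;0.2 -0.011 0 0 0 0;0 0 0 0 0 0",
)

```text
time_s: 10.95
tcp_pos: [0.4602, -0.043, 0.024]
ee_rot: [[-0.998, 0.056, 0.005], [0.056, 0.998, -0.0], [-0.005, 0.0, -1.0]]
wrist_force: [0.2, -0.3, 0.2]
gripper_width: 1.001
gripper_force: 0.0
```

```bash
python3 b.py top t5
```

```text
t 10.95 tcp board [[  -7.1 -122. ]] 0.024 F [ 0.2 -0.3  0.2]
stop -30 70 19 [ 49. -24.] [67.  9.]
stop -30 94 21 [ 66. -16.] [86.  3.]
stop -30 106 34 [ 44. -17.] [79.  3.]
stop -30 118 55 [ 39. -17.] [65.  3.]
stop -30 130 8 [ 45. -12.] [50.  2.]
stop 60 70 131 [17. 76.] [ 66. 108.]
batten [6. 6.] [[25.0, 42.0], [26.0, 36.0], [32.0, 37.0], [31.0, 43.0]]
```

Request:
play_rows(
  commands="0.1 -0.005 0 0 0 0;0.1 -0.005 0 0 0 0;0.1 -0.005 0 0 0 0;0 0 0 0 0 0",
)

```text
time_s: 11.4
tcp_pos: [0.4686, -0.0435, 0.024]
ee_rot: [[-0.998, 0.056, 0.004], [0.056, 0.998, -0.0], [-0.004, 0.0, -1.0]]
wrist_force: [-0.6, 1.1, -0.3]
gripper_width: 1.0
gripper_force: 0.0
```

Request:
play_rows(
  commands="0.06 -0.003 0 0 0 0;0.06 -0.003 0 0 0 0;0 0 0 0 0 0",
)

```text
time_s: 11.7
tcp_pos: [0.4704, -0.0439, 0.0237]
ee_rot: [[-0.998, 0.056, 0.001], [0.056, 0.998, -0.001], [-0.001, -0.001, -1.0]]
wrist_force: [-3.8, 1.3, 1.8]
gripper_width: 1.003
gripper_force: 1.5
```

Request:
play_rows(
  commands="0.05 -0.003 0 0 0 0;0 0 0 0 0 0;0 0 0 0 0 0",
)

```text
time_s: 12.0
tcp_pos: [0.4705, -0.0441, 0.0235]
ee_rot: [[-0.998, 0.056, -0.002], [0.056, 0.998, -0.001], [0.002, -0.001, -1.0]]
wrist_force: [-5.0, 2.2, 3.7]
gripper_width: 1.0
gripper_force: 3.0
```

Request:
play_rows(
  commands="-0.5 0.027 0 0 0 0;-0.5 0.027 0 0 0 0;0 0 0.9 0 0 0;0 0 0.9 0 0 0;0 0 0.7 0 0 0;0.262 -0.905 0 0 0 0;0.262 -0.905 0 0 0 0;0.262 -0.905 0 0 0 0;0.262 -0.905 0 0 0 0;0.262 -0.905 0 0 0 0;0.262 -0.905 0 0 0 0;0 0 0 0 0 0;0 0 0 0 0 0;0 0 0 0 0 0",
  grip=0,
)

```text
time_s: 13.4
tcp_pos: [0.4901, -0.2046, 0.0989]
ee_rot: [[-0.998, 0.055, 0.004], [0.055, 0.998, -0.0], [-0.004, 0.0, -1.0]]
wrist_force: [-0.0, 0.3, -0.1]
gripper_width: 0.008
gripper_force: 0.0
```

```bash
python3 b.py top t6; python3 - <<'E'
import cv2
cv2.imwrite("pics/t6c.png",cv2.resize(cv2.imread("pics/t6.png")[195:305,190:410],None,fx=3.6,fy=3.6,interpolation=2))
E
```

```text
t 13.4 tcp board [[  31.6 -281.8]] 0.0989 F [-0.   0.3 -0.1]
stop -30 70 19 [ 49. -24.] [66.  8.]
stop -30 94 24 [ 65. -17.] [86.  3.]
stop -30 106 33 [ 40. -17.] [79.  3.]
stop -30 118 53 [ 39. -17.] [63.  3.]
stop -30 130 8 [ 44. -14.] [47. -1.]
stop 60 70 133 [17. 75.] [ 66. 108.]
batten [113.  29.] [[13.0, -69.0], [42.0, -70.0], [44.0, 44.0], [15.0, 44.0]]
```

View pics/t6c.png

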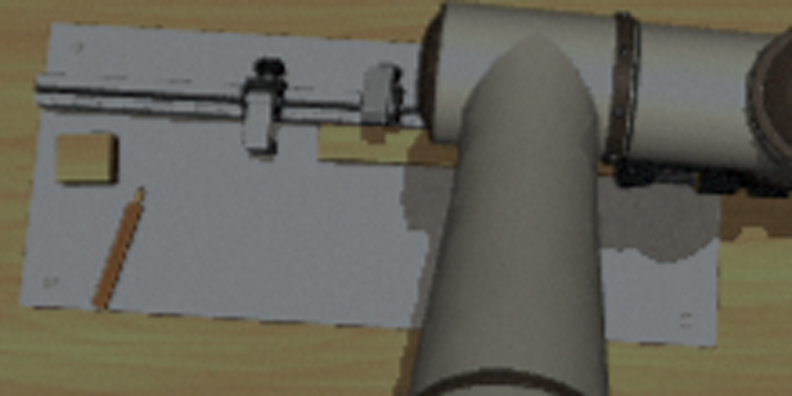

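The picture shows the long stop down at crop (262,120) and the batten flat on the fence with its left end at (318,145). The short stop is still back. Now I'll lower at the right end and push left.

Request:
play_rows(
  commands="-0.08 0 -0.8 0 0 0;0 0 -0.8 0 0 0;0 0 -0.8 0 0 0;0 0 0 0 0 0;0.01 0.2 0 0 0 0;0.011 0.2 0 0 0 0;0.011 0.2 0 0 0 0;0.011 0.2 0 0 0 0;0.011 0.2 0 0 0 0;0.011 0.2 0 0 0 0;0.011 0.2 0 0 0 0;0.011 0.2 0 0 0 0;0.011 0.2 0 0 0 0;0 0 0 0 0 0;0 0 0 0 0 0",
)

```text
time_s: 14.95
tcp_pos: [0.4908, -0.1509, 0.0269]
ee_rot: [[-0.998, 0.055, 0.003], [0.055, 0.998, -0.0], [-0.004, -0.0, -1.0]]
wrist_force: [-0.5, 0.6, -0.2]
gripper_width: 0.006
gripper_force: 0.0
```

```bash
python3 b.py top t7
```

```text
t 14.95 tcp board [[  29.4 -228.1]] 0.0269 F [-0.5  0.6 -0.2]
stop 60 70 131 [16. 76.] [ 66. 109.]
batten [28. 24.] [[15.0, 56.0], [17.0, 32.0], [44.0, 35.0], [43.0, 59.0]]
```

Request:
play_rows(
  commands="0.008 0.15 0 0 0 0;0.008 0.15 0 0 0 0;0.008 0.15 0 0 0 0;0.005 0.1 0 0 0 0;0 0 0 0 0 0",
)

```text
time_s: 15.5
tcp_pos: [0.4917, -0.1341, 0.027]
ee_rot: [[-0.998, 0.055, 0.004], [0.055, 0.998, -0.0], [-0.004, -0.0, -1.0]]
wrist_force: [0.0, 0.6, 0.1]
gripper_width: 0.004
gripper_force: 0.0
```

```bash
python3 b.py top t8
```

```text
t 15.5 tcp board [[  29.4 -211.3]] 0.027 F [0.  0.6 0.1]
stop 60 70 136 [17. 76.] [ 67. 108.]
batten [27. 18.] [[14.0, 71.0], [16.0, 53.0], [43.0, 56.0], [42.0, 74.0]]
```

Left end at about 74, so some 8 mm to go. I'll continue in small steps and watch the force.

Request:
play_rows(
  commands="0.004 0.07 0 0 0 0;0.004 0.07 0 0 0 0;0.004 0.06 0 0 0 0;0 0 0 0 0 0",
)

```text
time_s: 15.95
tcp_pos: [0.4919, -0.1286, 0.027]
ee_rot: [[-0.998, 0.055, 0.003], [0.055, 0.998, -0.0], [-0.003, -0.0, -1.0]]
wrist_force: [0.7, -0.9, 0.7]
gripper_width: 0.006
gripper_force: 0.3
```

Request:
play_rows(
  commands="0.002 0.05 0 0 0 0;0.002 0.04 0 0 0 0;0 0 0 0 0 0",
)

```text
time_s: 16.25
tcp_pos: [0.4914, -0.1281, 0.0271]
ee_rot: [[-0.998, 0.055, 0.001], [0.055, 0.998, -0.003], [-0.002, -0.003, -1.0]]
wrist_force: [-0.3, -13.0, -1.1]
gripper_width: 0.006
gripper_force: 6.4
```

Contact with the stop: 13 N, and the tool has stalled. I'll back off and check.

Request:
play_rows(
  commands="-0.03 -0.5 0 0 0 0;-0.03 -0.6 0 0 0 0;0 0 0.9 0 0 0;0 0 0.9 0 0 0;-0.6 -0.9 0.9 0 0 0;-0.9 -0.9 0.9 0 0 0;-0.9 -0.9 0.5 0 0 0;-0.9 -0.9 0 0 0 0;-0.6 -0.9 0 0 0 0;0 -0.9 0 0 0 0;0 -0.9 0 0 0 0;0 0 0 0 0 0;0 0 0 0 0 0;0 0 0 0 0 0",
)

```text
time_s: 17.65
tcp_pos: [0.3731, -0.3471, 0.1498]
ee_rot: [[-0.998, 0.055, 0.003], [0.055, 0.998, 0.0], [-0.003, 0.001, -1.0]]
wrist_force: [0.7, 0.0, -0.3]
gripper_width: 0.002
gripper_force: 0.0
```

```bash
python3 b.py top t9; python3 b.py scene s9;python3 - <<'E'
import cv2,numpy as np
a=cv2.resize(cv2.imread("pics/t9.png")[195:300,190:400],None,fx=3.8,fy=3.8,interpolation=2)[:300]
b=cv2.resize(cv2.imread("pics/s9.png")[150:300,290:460],None,fx=2,fy=2,interpolation=2)
c=np.zeros((600,798,3),np.uint8);c[:300]=a;c[300:600,:340]=b;cv2.imwrite("pics/c9.png",c)
E
```

```text
t 17.65 tcp board [[ -77.5 -430.5]] 0.1498 F [ 0.7  0.  -0.3]
stop -30 70 20 [ 49. -24.] [66.  8.]
stop -30 94 20 [ 65. -17.] [86.  2.]
stop -30 106 38 [ 61. -17.] [79.  3.]
stop -30 118 49 [ 39. -17.] [63.  3.]
stop -30 130 11 [ 41. -15.] [50.  2.]
stop 60 70 137 [16. 76.] [ 66. 108.]
batten [ 30. 279.] [[14.0, 81.0], [14.0, -198.0], [44.0, -198.0], [44.0, 81.0]]
t 17.7 tcp board [[ -77.4 -430.4]] 0.1499 F [ 0.5  0.1 -0.4]
stop -30 70 26 [ 48. -16.] [69. 15.]
stop -30 82 10 [61.  5.] [76.  8.]
stop -30 94 26 [ 66. -15.] [85.  8.]
stop -30 106 44 [ 48. -15.] [79.  8.]
stop -30 118 40 [ 39. -16.] [61.  8.]
stop -30 130 10 [ 42. -10.] [53.  5.]
stop 60 70 106 [15. 81.] [ 64. 115.]
batten [110.  20.] [[12.0, -194.0], [32.0, -194.0], [32.0, -84.0], [12.0, -84.0]]
```

View pics/c9.png

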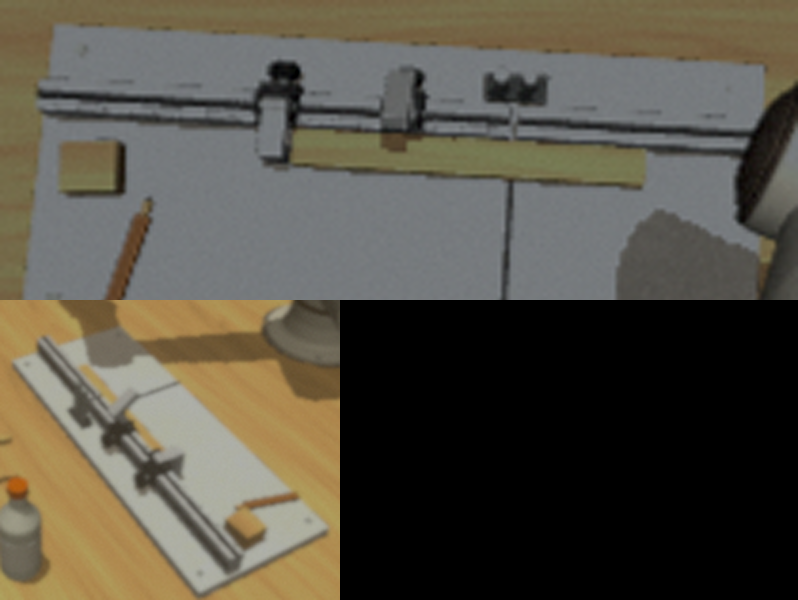

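The picture shows the batten flat along the fence, with its left end at crop (290,148) touching the lowered stop. The short stop is back, the offcut and pencil have not moved, and the arm is clear.

```bash
python3 -c "
from station import r
print(r.finish_job())"
```

```text
the job is handed in; nothing more can be done
None
```

I handed the job in at about 18 s: the long stop is down, the batten lies flat against the fence with its left end touching that stop, the short stop is still back, and the arm is clear; on the first push the fingertip rode up onto the stop and pressed down on it with about 21 N before it fell forward.

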